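# Pry the spring clip off a moulding turntable's spindle

## Robot

A 6-joint arm with a two-finger parallel gripper is mounted at the origin on the work surface. World frame = base frame: x ahead of the robot, y to its left, z up, the work surface at z = 0. Lengths are in m, angles in rad, forces in N, time in s.
With the tool pointing down it reaches from about 0.275 to 0.725 m from the base axis. Payload 5.6 kg.
Tool frame: the origin (TCP) lies midway between the tips of the shut fingers; the grasp point (between the pads) lies 19 mm behind it; z points along the fingers, y is the direction in which the jaws open and shut (so a half turn about z gives the same grasp; the last joint's range is limited). The gripper opens to 85 mm and grips with 20 to 120 N. Pads are 22 mm wide; open, the fingers measure 114 mm over their backs; the gripper's body (76 mm by 85 mm) begins 54 mm behind the grasp point. The pads swing forward as they close: fully open they stand 13 mm farther back than shut.
Start: joints at [1.545, 0.255, 0.108, 0, -1.424, -0.285], TCP at [0.168, 0.524, 0.231] pointing down, gripper open.
Joint ranges: [-2.95, 2.95], [-1.21, 1.97], [-1.09, 1.5], [-2.87, 1.71], [-2.94, -0.07], [-3.05, 3.05]. Speed limits (rad/s): [2.57, 2.57, 3.14, 3.14, 3.14, 3.14].

## Interface

Orientations are given as a unit quaternion [w, x, y, z].
In Python, from bench import bot gives the robot as it stands.
- The arm moves only by the tool apply_moves, never from a script. Its argument "deltas" is a list of rows, each a list of 6 numbers: the shift along the tool's x, y, z normalised to -1 to 1, where 1 is 20 cm, then the turn, a rotation vector about the tool's x, y, z normalised to -1 to 1, where 1 is 8 degrees. A call has 1 to 20 rows; each row shifts and turns the commanded pose from where the row before left it, along the tool's axes as they then stand; what a row does not reach is not made up. A row lasts 1/8 s, in which the tool goes at most 62.5 mm and 10.7 degrees, less where a joint would pass 70% of its speed; a pose out of reach is approached as far as the arm can. A call with a number of a shift or a turn outside -1 to 1 is refused whole. A call with a gripper value outside its range is refused whole. "gripper" is the finger opening in mm, from 0 to 85.4, set as the call begins (left out, the last holds). The fingers move at their own pace and stop on an object; "squeeze" is the grip in N (left out, the last holds). Time passes only in rows, so rows that do not move let the fingers close. It gives the time, the measured TCP pose, the force and the opening at its end, in the units of the state.
- bot.read_state(): the state, without advancing time (a new reading comes with each control period).
- bot.grab_frame(name): name is "scene" or "top" or "wrist"; returns the picture (400x640x3 uint8, red, green, blue); there is no depth.
- bot.camera_model(name): a dict with "intrinsics" (3x3 intrinsics, pixels), "D" ([k1, k2, p1, p2, k3] as OpenCV has them; the pictures are not rectified), "extrinsics" (4x4, takes a point from camera to world coordinates); the wrist camera has in their place "hand_eye" (4x4, takes a point from camera to tool coordinates, whose origin is the TCP and whose axes are the flange's). Camera axes: x right, y up, looking along -z (the intrinsics and any distortion apply to the point x, -y, -z); pixel columns grow to the right and rows downward; lengths in m; the calibration is good to about 2 mm. A picture is of the moment at which its call begins: read the wrist's pose just before it. camera_model takes no time and is no camera call.
- bot.sign_off(): hands the job in, once; it reports no verdict.
The state is a dict: "t": time; "joint_pos": joint angles; "joint_velocities": joint speeds; "joint_efforts": joint torques, N m; "tool_pos": TCP position; "eef_rot": TCP orientation; "ft_force": force on the tool from outside, world axes, zero at the start; "torque": the same for the moment, N m; "width": finger opening in m.
Only numpy, scipy, OpenCV 4.12 (cv2) and the standard library are available. Lean on these libraries where they do the work, as an engineer would, in place of code of your own. Each camera call takes 0.05 s, during which the arm holds its last target. There are 200 camera calls.

## Task

The pastry turntable has to come off for washing, so its spring clip must go first: take the hooked pick from its wooden rest, hook its tip into the eye of the clip and gently draw the clip straight out of the spindle groove, without pressing hard on the turntable and without touching the clip with the gripper. Leave the clip lying flat on the turntable, clear of the spindle, and lay the pick back in its rest. Leave everything else where it is.

Things in the scene. Friction and masses are not known exactly. Their poses are not given: they have to be found in the camera images.
- press: white unit fixed to the table: 150 mm square housing, on it a round white turntable (160 mm across, flat top 70 mm above the table) with a steel spindle at its centre. Three fixed moulding cups (32 mm across, 16 mm high) stand on it 58 mm from the spindle, on the +x side. Origin on the spindle axis at table height, z up
- spindle (a point): the point where the spindle leaves the top face of the turntable, on the spindle axis. Above it the spindle has a 16 mm thick neck 7 mm high (the groove, which holds the clip) and then a head 21 mm across and 12 mm high that keeps the clip from being lifted off upwards
- clip: dark steel sprung clip, horseshoe 5 mm thick, 29 mm wide, flat on the turntable in the groove. Origin: underside, horseshoe centre (on the spindle axis while fitted); z up. Mouth between two sprung jaws faces +x; the back with the eye faces -x, roughly to the robot. A pull along its -x of about 5 to 12 N snaps it off; jaws are free of the neck after 18 mm
- clip_eye (a point): centre of the clip's eye at the clip's underside, 15 mm from the clip's origin towards -x. A through opening 7.5 mm (clip's x) by 18 mm (y) whose floor is the turntable; closed at the back by a bar 4.5 mm thick in x, 28 mm long in y, its outer face 23.3 mm from the clip's origin, and towards the spindle by a bar 3 mm thick
- pick: hooked pick, about 90 g: black handle 90 x 14 x 16 mm (x, y, z), a 6 mm steel shank, and at its end a hook, an upright round pin 4 mm thick, pointing straight down. The hook is clamped where its last user set it: pin axis 77 to 93 mm ahead of the handle's centre, blunt tip 28 to 36 mm below it. Origin: handle centre; x to the hook, z up. Starts level in its rest; grip it firmly mid-handle
- pick_nose (a point): middle of the handle's front end, 45 mm ahead of the handle's centre along the pick's x, where the shank comes out
- rest_seat (a point): centre of the pick's handle when in the rest, 60 mm above the table; x along the handle to the hook. The rest is a fixed dark wooden stand, 120 x 56 mm, base 12 mm high, with two flared forks 8 mm thick, 34 mm either side of the seat along x, each with a slot 17 mm wide, its floor 52 mm above the table, its flares up to 68 mm
- mould_block: fixed white plastic block with three shallow round moulds, 200 x 70 x 40 mm, origin under its centre; stands on the other side of the turntable from the rest, either side
- tub: clear plastic tub 150 x 110 x 50 mm, origin under its centre
- brush: green brush lying on the table
- scraper: bench scraper lying flat, steel blade 90 x 110 mm with wooden grip
- cutter_a: steel cutter ring 60 mm across, 30 mm high
- stamp: wooden stamp 44 mm across, 70 mm high, standing on the table
- screwdriver: screwdriver lying on the table
There are look-alikes about, which are no part of the job. What is shaped like the pick but purple is not meant. Of the things that look like the part that bears rest_seat, the smaller one is meant.

How it is judged:
On the way, in this order (a step that is already met when the one before it is completed fails the run):
1. the pick is drawing the clip: it loads the clip with over 2 N while the clip is on its way out of the groove (contact force between pick and clip above 2 N and horizontal distance between clip and spindle between 0.0015 and 0.016 m), for 0.02 s.
2. the clip is out of the groove, flat on the turntable, clear of the spindle (horizontal distance between clip and spindle between 0.02 and 0.07 m and z of clip in the frame of spindle between -0.003 and 0.004 m and angle between clip's own z axis and vertical below 0.12 rad), for 0.1 s.
At the end, for the whole second after the job is handed in: The clip lies flat (tilt < 0.12 rad) and still on the turntable, its origin 20 to 70 mm from the spindle axis; the pick lies still and level in its rest, hook to the rest's +x, handle centre within 15 mm of the seat along the rest, 5 mm across, 4 mm in height (all of step 2 and linear speed of each of clip, pick below 0.01 m/s and x of pick in the frame of rest_seat between -0.015 and 0.015 m and y of pick in the frame of rest_seat between -0.005 and 0.005 m and z of pick in the frame of rest_seat between -0.004 and 0.004 m and angle between pick's own z axis and vertical below 0.12 rad and x of pick_nose in the frame of rest_seat above 0.025 m and y of pick_nose in the frame of rest_seat between -0.012 and 0.012 m); the robot touches nothing.
It fails at once if the pick pressed on the turntable unit with more than 12 N (contact force between pick and press above 12 N).
It fails at once if the pick loaded the clip with more than 16 N (contact force between pick and clip above 16 N).
It fails at once if the gripper or arm touched the clip (contact force between any of the fingers, the arm and clip above 0.5 N).
It fails at once if the gripper or arm pushed the turntable unit (contact force between any of the fingers, the arm and press above 10 N).
It fails at once if a bystander was moved by more than 25 mm (distance of any of tub, brush, scraper, cutter_a, stamp, screwdriver from where it was at the start of the episode above 0.025 m).
It also fails if it takes over 64 s, if anything falls off the work surface, if the arm or the gripper's body presses on something with over 40 N, if the wrist force passes 120 N, or if a joint passes its speed limit or range.

## Working session

There is one attempt and no reset: what is moved stays moved. The work goes in short steps, Python scripts to look and compute and a tool call to move; the robot and the scene stay as the last step left them, time stands still between calls to the robot, and variables do not carry over. Pictures are saved under pics/ and viewed, about 8 in all and at most 12, crops included, and the job is handed in when it is done.

Besides the shell and the picture viewer there is one more tool, called after "Call:" in YAML: its name, and indented under it one key for each argument. apply_moves: Moves the arm, as the interface text tells. Scaled input: -1 to 1 covers 20 cm each way for a shift and 8 degrees each way for a turn. Its arguments: {"type":"object","properties":{"deltas":{"type":"array"},"gripper":{"type":"number"},"squeeze":{"type":"number"}},"required":["deltas"]}

```bash
ls; mkdir -p pics; cat > h.py <<'E'
import numpy as np, cv2
from bench import bot
def save(name,fn):
    im=bot.grab_frame(name); cv2.imwrite('pics/'+fn,im[:,:,::-1]); return im
def cam(name,st=None):
    m=bot.camera_model(name); K=np.array(m['intrinsics']);D=np.array(m['D'],float)
    if 'extrinsics' in m: T=np.array(m['extrinsics'])
    else: T=tcp(st)@np.array(m['hand_eye'])
    return K,D,T
def R(q):
    from scipy.spatial.transform import Rotation as Ro
    return Ro.from_quat([q[1],q[2],q[3],q[0]]).as_matrix()
def tcp(st):
    T=np.eye(4);T[:3,:3]=R(st['eef_rot']);T[:3,3]=st['tool_pos'];return T
def ray(c,uv):
    K,D,T=c
    p=cv2.undistortPoints(np.array(uv,float).reshape(-1,1,2),K,D).reshape(-1,2)
    d=np.c_[p[:,0],-p[:,1],-np.ones(len(p))]@T[:3,:3].T
    return T[:3,3],d
def onz(c,uv,z):
    o,d=ray(c,uv); return o+d*((z-o[2])/d[:,2])[:,None]
def proj(c,P):
    K,D,T=c; P=np.atleast_2d(P).astype(float)
    q=(P-T[:3,3])@T[:3,:3]; q=q*[1,-1,-1]
    return cv2.projectPoints(q,np.zeros(3),np.zeros(3),K,D)[0].reshape(-1,2)
E
python3 - <<'E'
from h import *
s=bot.read_state(); print(s)
save('scene','scene0.png');save('top','top0.png')
for n in('scene','top','wrist'):print(n,bot.camera_model(n))
E
```

```text
pics
{'t': 0.0, 'joint_pos': array([ 1.54460387e+00,  2.55746804e-01,  1.06998074e-01, -4.90330148e-04,
       -1.42389363e+00, -2.84610653e-01]), 'joint_velocities': array([ 0.00043845,  0.00107216, -0.00030939, -0.00024127,  0.00151332,
        0.00166009]), 'joint_efforts': array([-1.51581393e-03, -3.86634171e+01,  2.37943554e+01,  5.36532372e+00,
       -6.04494388e-03,  1.36123066e-05]), 'tool_pos': array([0.16798416, 0.5231949 , 0.23039096]), 'eef_rot': array([ 9.46565439e-04,  9.87943420e-01, -1.54812431e-01, -1.21539520e-04]), 'ft_force': array([ 0.07724232,  0.08737317, -0.30556626]), 'torque': array([ 0.00417175, -0.00153144, -0.01064351]), 'width': 0.08575297165491298}
scene {'intrinsics': array([[461.58928825,   0.        , 325.11783356],
       [  0.        , 461.58928825, 201.49831158],
       [  0.        ,   0.        ,   1.        ]]), 'D': array([-0.112637,  0.      ,  0.      ,  0.      ,  0.      ]), 'extrinsics': array([[ 0.37299218, -0.77981479,  0.50275812,  1.2439922 ],
       [ 0.9277042 ,  0.32252432, -0.18799731, -0.22051444],
       [-0.01554864,  0.536532
[... 611 characters left out ...]
00],
       [ 0.00000000e+00,  0.00000000e+00,  0.00000000e+00,
         1.00000000e+00]])}
wrist {'intrinsics': array([[281.94482167,   0.        , 323.4697239 ],
       [  0.        , 281.94482167, 199.0797946 ],
       [  0.        ,   0.        ,   1.        ]]), 'D': array([-0.02543464,  0.        ,  0.        ,  0.        ,  0.        ]), 'hand_eye': array([[-5.86434477e-04,  9.65188013e-01,  2.61556411e-01,
         6.61992519e-02],
       [ 9.99999436e-01,  3.34536844e-04,  1.00759601e-03,
         2.38794437e-04],
       [ 8.85019332e-04,  2.61556854e-01, -9.65187665e-01,
        -1.42828834e-01],
       [ 0.00000000e+00,  0.00000000e+00,  0.00000000e+00,
         1.00000000e+00]])}
```

View pics/top0.png

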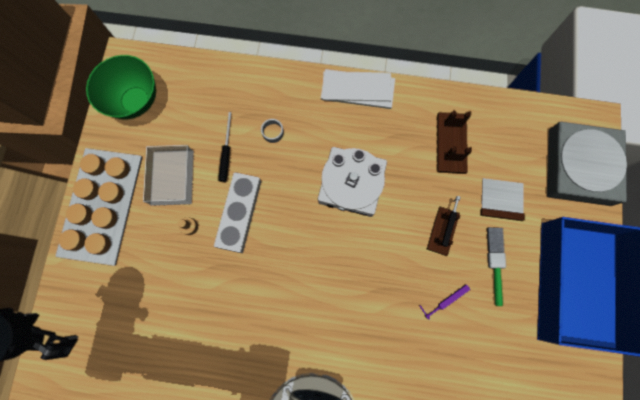

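View pics/scene0.png

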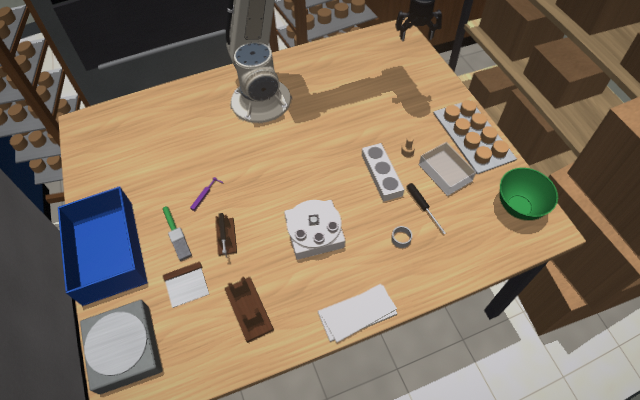

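Top view: black pick in the small brown rest at (446,230). The look-alikes are the purple pick at (445,302) and the larger empty rest at (453,140). The turntable is at (353,180) and the clip's eye points towards the robot at (351,181). The smaller rest, holding the black pick, fits the description. I'll confirm it in a crop while measuring.

```bash
python3 - <<'E'
from h import *
t=cv2.imread('pics/top0.png');s=cv2.imread('pics/scene0.png')
a=cv2.resize(t[185:265,415:495],(480,480),interpolation=cv2.INTER_CUBIC)
b=cv2.resize(t[140:220,310:390],(480,480),interpolation=cv2.INTER_CUBIC)
cv2.imwrite('pics/crop0.png',cv2.resize(np.hstack([a,b]),(800,400)))
c=cam('top')
for n,uv,z in [('rest pick',(446,230),.06),('hook',(457,199),.05),('handle lo',(446,245),.06),('handle hi',(453,214),.06),('spindle',(353,180),.08),('brush',(497,262),.01),('purple',(445,302),.01),('bigrest',(453,140),.03),('mould',(237,212),.04)]:
    print(n,onz(c,[uv],z).round(3))
# white disc
E
```

```text
rest pick [[ 0.503 -0.265  0.06 ]]
hook [[ 0.588 -0.289  0.05 ]]
handle lo [[ 0.465 -0.268  0.06 ]]
handle hi [[ 0.546 -0.279  0.06 ]]
spindle [[ 0.592 -0.019  0.08 ]]
brush [[ 0.447 -0.416  0.01 ]]
purple [[ 0.329 -0.291  0.01 ]]
bigrest [[ 0.754 -0.273  0.03 ]]
mould [[0.477 0.263 0.04 ]]
```

View pics/crop0.png

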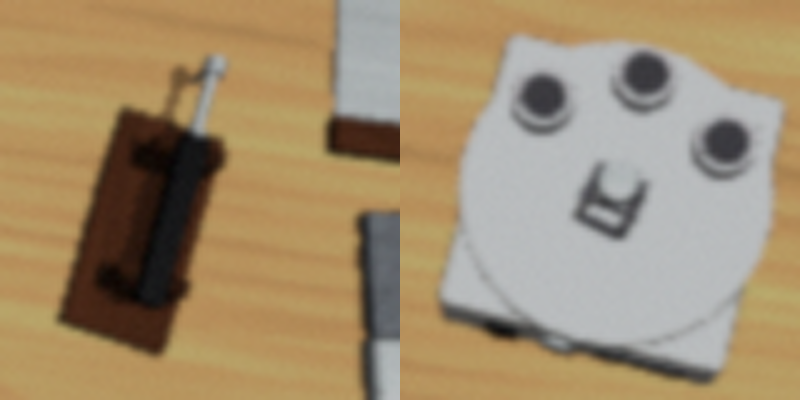

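The crop confirms it: the black pick lies in the small rest with its hook pointing up-image, at about (213,65) in the crop. The purple pick and the larger rest are not in use. The clip's mouth points to the cups and its eye is at about (603,215). Moving over the press for a close wrist view.

Call:
apply_moves:
  deltas:
    - [0.2,0.14,0.02,0,0,0]
    - [0.2,0.14,0.02,0,0,0]
    - [0.2,0.14,0.02,0,0,0]
    - [0.2,0.14,0.02,0,0,0]
    - [0.2,0.14,0.02,0,0,0]
    - [0.2,0.14,0.02,0,0,0]
    - [0.2,0.14,0.02,0,0,0]
    - [0.2,0.14,0.02,0,0,0]
    - [0.2,0.14,0.02,0,0,0]
    - [0.2,0.14,0.02,0,0,0]
    - [0.2,0.14,0.02,0,0,0]
    - [0.2,0.14,0.02,0,0,0]
    - [0.18,0.13,0.02,0,0,0]
    - [0.18,0.13,0.02,0,0,0]
    - [0,0,0,0,0,0]
    - [0,0,0,0,0,0]

```text
t: 2.1
tool_pos: [0.5747, -0.0145, 0.1748]
eef_rot: [0.0, 0.988, -0.155, -0.001]
ft_force: [-0.1, 0.4, -0.3]
width: 0.0851
```

```bash
python3 - <<'E'
from h import *
s=bot.read_state(); T=tcp(s); print(s['t'],s['joint_pos'].round(3),T.round(4)); np.save('T1.npy',T)
save('wrist','w1.png')
E
```

```text
2.1 [ 0.246  0.327  0.063 -0.    -1.308  1.013] [[ 9.519e-01 -3.064e-01 -1.100e-03  5.747e-01]
 [-3.064e-01 -9.519e-01  1.000e-04 -1.450e-02]
 [-1.100e-03  3.000e-04 -1.000e+00  1.748e-01]
 [ 0.000e+00  0.000e+00  0.000e+00  1.000e+00]]
```

View pics/w1.png

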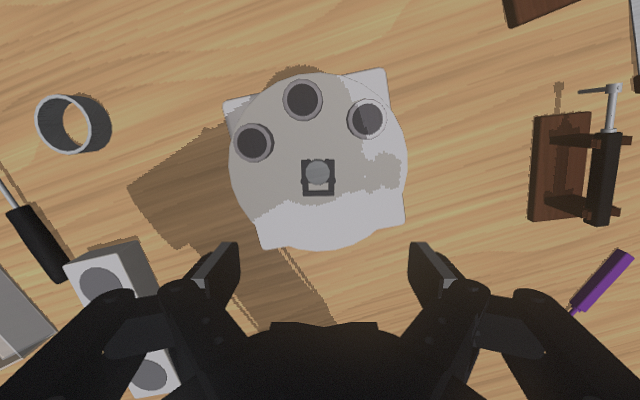

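Wrist view: spindle head at (317,172), clip back bar and eye at (318,190), cups at (302,100), (254,142) and (366,118), black pick handle at (605,178) with its hook at (613,92). Measuring the clip now.

```bash
python3 - <<'E'
from h import *
s=bot.read_state(); c=cam('wrist',s)
im=cv2.imread('pics/w1.png'); g=cv2.cvtColor(im,cv2.COLOR_BGR2GRAY)
m=np.zeros_like(g); m[152:205,292:345]=(g[152:205,292:345]<75)*255
n,l,st,ce=cv2.connectedComponentsWithStats(m); k=1+np.argmax(st[1:,4]); print(st[k])
ys,xs=np.where(l==k); P=onz(c,np.c_[xs,ys],.075)[:,:2]
r=cv2.minAreaRect(P.astype(np.float32)); print('clip rect',r)
print(cv2.boxPoints(r).round(4))
# eye: bright hole in clip
cts,h=cv2.findContours((l==k).astype(np.uint8),cv2.RETR_CCOMP,cv2.CHAIN_APPROX_NONE)
for q,hh in zip(cts,h[0]):
    if hh[3]>=0 and len(q)>6:
        q=q.reshape(-1,2); print('hole px',q.mean(0),np.ptp(q,axis=0),onz(c,[q.mean(0)],.072).round(4))
# cups top holes
for u,v in [(302,100),(254,142),(366,118)]:
    mm=np.zeros_like(g); mm[v-18:v+18,u-18:u+18]=(g[v-18:v+18,u-18:u+18]<90)*255
    n,l2,st2,ce2=cv2.connectedComponentsWithStats(mm); j=1+np.argmax(st2[1:,4]); print('cup',ce2[j],st2[j],onz(c,[ce2[j]],.083).round(4))
big=cv2.resize(im[140:215,280:355],(600,600),interpolation=cv2.INTER_NEAREST)
pk=cv2.resize(im[70:240,520:640],(424,600),interpolation=cv2.INTER_NEAREST)
cv2.imwrite('pics/c1.png',cv2.resize(np.hstack([big,pk]),(800,468)))
E
```

```text
[301 159  34  37 483]
clip rect ((0.5953274369239807, -0.015050336718559265), (0.029084648936986923, 0.031460896134376526), 74.55918884277344)
[[ 0.5763 -0.0249]
 [ 0.6066 -0.0333]
 [ 0.6144 -0.0052]
 [ 0.584   0.0032]]
cup [302.01546392  99.46262887] [287  84  31  32 776] [[ 0.6599 -0.0236  0.083 ]]
cup [251.43       142.69571429] [237 128  30  30 700] [[0.6408 0.0268 0.083 ]]
cup [364.86514523 119.00829876] [352 104  30  31 482] [[ 0.6303 -0.0669  0.083 ]]
```

View pics/c1.png

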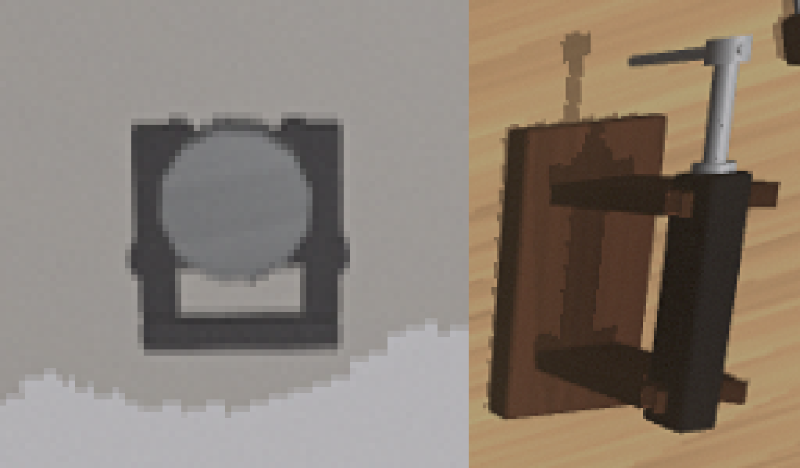

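Call:
apply_moves:
  deltas:
    - [0.01,0.22,0.02,0,0,0]
    - [0.01,0.22,0.02,0,0,0]
    - [0.01,0.22,0.02,0,0,0]
    - [0.01,0.22,0.02,0,0,0]
    - [0.01,0.22,0.02,0,0,0]
    - [0.01,0.21,0,0,0,0]
    - [0,0,0,0,0,0]
    - [0,0,0,0,0,0]

```text
t: 3.15
tool_pos: [0.5065, -0.2668, 0.1556]
eef_rot: [-0.0, 0.988, -0.154, 0.0]
ft_force: [-0.2, 0.5, 0.2]
width: 0.0856
```

```bash
python3 - <<'E'
from h import *
m=bot.camera_model('wrist'); c1=(np.array(m['intrinsics']),np.array(m['D']),np.load('T1.npy')@np.array(m['hand_eye']))
print('back edge',onz(c1,[(303,195.8),(318.4,195.8),(334,195.8)],.075).round(4))
print('sides',onz(c1,[(301.3,160),(301.3,179),(334.7,160),(334.7,179)],.075).round(4))
print('head',onz(c1,[(317.6,172)],.089).round(4),'eye floor back',onz(c1,[(318.4,189.9)],.07).round(4))
s=bot.read_state(); T=tcp(s); print(s['t'],T[:3,3].round(4),T[:3,0].round(3)); np.save('T2.npy',T)
im=save('wrist','w2.png')
g=cv2.cvtColor(im,cv2.COLOR_RGB2GRAY)
cv2.imwrite('pics/c2.png',cv2.resize(im[60:260,220:420,::-1],(600,600),interpolation=cv2.INTER_NEAREST))
E
```

```text
back edge [[ 0.5835  0.0017  0.075 ]
 [ 0.5793 -0.0113  0.075 ]
 [ 0.575  -0.0245  0.075 ]]
sides [[ 0.614  -0.0072  0.075 ]
 [ 0.5983 -0.0018  0.075 ]
 [ 0.6052 -0.0345  0.075 ]
 [ 0.5893 -0.0296  0.075 ]]
head [[ 0.602  -0.0183  0.089 ]] eye floor back [[ 0.5833 -0.0125  0.07  ]]
3.15 [ 0.5065 -0.2668  0.1556] [ 0.952 -0.305  0.001]
```

View pics/c2.png

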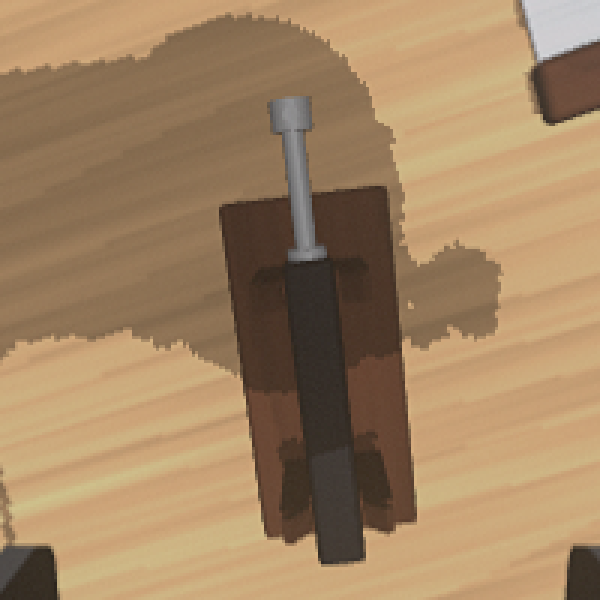

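```bash
python3 - <<'E'
from h import *
m=bot.camera_model('wrist'); T=np.load('T2.npy'); c=(np.array(m['intrinsics']),np.array(m['D']),T@np.array(m['hand_eye']))
f=lambda u,v:(220+u/3,60+v/3)
P=onz(c,[f(287,262),f(332,262),f(320,563),f(365,563)],.068)[:,:2]; print(P.round(4))
F=P[:2].mean(0);B=P[2:].mean(0);d=F-B; print('len',np.linalg.norm(d),'w',np.linalg.norm(P[1]-P[0]),np.linalg.norm(P[3]-P[2]))
yaw=np.degrees(np.arctan2(d[1],d[0])); ty=np.degrees(np.arctan2(T[1,0],T[0,0])); C=(F+B)/2
print('centre',C,'yaw',yaw,'tool yaw',ty)
b=onz(c,[f(220,206),f(387,186),f(268,540),f(415,520)],.012)[:,:2]; print('base',b.round(4),b.mean(0), np.linalg.norm(b[0]-b[1]),np.linalg.norm(b[0]-b[2]))
h=onz(c,[f(291,115),f(291,132)],.06); print('hook top',h.round(4),(h[:,:2]-C)@(d/np.linalg.norm(d)))
dd=np.r_[C,0.041]-T[:3,3]; print('tool delta norm',(T[:3,:3].T@dd/.2).round(3),'turn z',-(yaw-ty)/8)
E
```

```text
[[ 0.5533 -0.2751]
 [ 0.5496 -0.2867]
 [ 0.4667 -0.257 ]
 [ 0.4626 -0.2697]]
len 0.08855741136125178 w 0.012111250123768964 0.013333732042288495
centre [ 0.50802151 -0.27211064] yaw -11.470452787271547 tool yaw -17.760139849756936
base [[ 0.5734 -0.2569]
 [ 0.5627 -0.3111]
 [ 0.4562 -0.2343]
 [ 0.4473 -0.2876]] [ 0.50992809 -0.272453  ] 0.05520615408677695 0.11937762597687814
hook top [[ 0.5893 -0.2879  0.06  ]
 [ 0.5852 -0.2865  0.06  ]] [0.08278177 0.07847465]
tool delta norm [0.015 0.023 0.573] turn z -0.7862108828106735
```

Call:
apply_moves:
  deltas:
    - [0.015,0.023,0.05,0,0,-0.79]
    - [0,0,0.15,0,0,0]
    - [0,0,0.15,0,0,0]
    - [0,0,0.13,0,0,0]
    - [0,0,0.06,0,0,0]
    - [0,0,0.033,0,0,0]
    - [0,0,0,0,0,0]
  gripper: 50

```text
t: 4.08
tool_pos: [0.5082, -0.2728, 0.0411]
eef_rot: [0.0, 0.995, -0.1, 0.0]
ft_force: [-0.2, 0.5, 0.5]
width: 0.0502
```

Call:
apply_moves:
  deltas:
    - [0,0,0,0,0,0]
    - [0,0,0,0,0,0]
    - [0,0,0,0,0,0]
    - [0,0,0,0,0,0]
    - [0,0,0,0,0,0]
    - [0,0,0,0,0,0]
  gripper: 0
  squeeze: 120

```text
t: 4.82
tool_pos: [0.5083, -0.273, 0.0417]
eef_rot: [0.0, 0.995, -0.1, 0.001]
ft_force: [-0.9, 2.7, 6.0]
width: 0.012
```

Call:
apply_moves:
  deltas:
    - [0,0,-0.05,0,0,0]
    - [0,0,-0.1,0,0,0]
    - [0,0,-0.15,0,0,0]
    - [0,0,-0.15,0,0,0]
    - [0,0,-0.1,0,0,0]
    - [0,0,0,0,0,0]
    - [0,0,0,0,0,0]

```text
t: 5.7
tool_pos: [0.5072, -0.2727, 0.1496]
eef_rot: [-0.0, 0.995, -0.1, -0.001]
ft_force: [-0.1, 0.3, -1.9]
width: 0.012
```

```bash
python3 - <<'E'
from h import *
s=bot.read_state(); T=tcp(s); print(s['t'],T.round(4),s['ft_force'],s['width']); np.save('T3.npy',T)
im=save('wrist','w3.png')
c=cam('wrist',s)
def tp(p): return (T@np.r_[p,1])[:3]
# expected px of nominal pick points: tool frame x fwd, z down, handle centre at z=-19mm
for n,p in [('nose',(.045,0,-.019)),('hook top 85',(.085,0,-.019)),('tip 85/32',(.085,0,.013)),('back',(-.045,0,-.019))]: print(n,proj(c,tp(p)).round(1))
cv2.imwrite('pics/c3.png',cv2.resize(im[100:400,170:470,::-1],(600,600),interpolation=cv2.INTER_NEAREST))
E
```

```text
5.7 [[ 9.799e-01 -1.995e-01 -1.600e-03  5.072e-01]
 [-1.995e-01 -9.799e-01  1.000e-03 -2.727e-01]
 [-1.700e-03 -6.000e-04 -1.000e+00  1.496e-01]
 [ 0.000e+00  0.000e+00  0.000e+00  1.000e+00]] [-0.06732307  0.25627541 -1.88196662] 0.011991884353994068
nose [[323.2 172.2]]
hook top 85 [[323.1  75.3]]
tip 85/32 [[323.2  85.4]]
back [[323.3 340.3]]
```

View pics/c3.png

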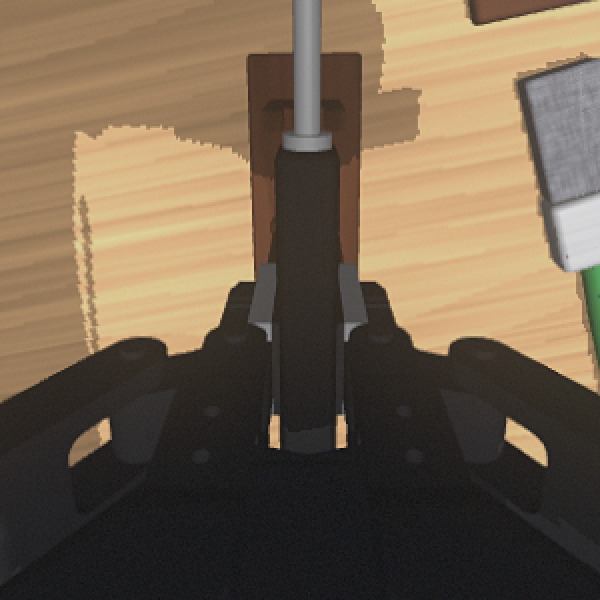

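```bash
python3 - <<'E'
from h import *
m=bot.camera_model('wrist');K,D,H=np.array(m['intrinsics']),np.array(m['D']),np.array(m['hand_eye'])
c1=(K,D,np.load('T1.npy')@H)
y=np.radians(-11.45);C=np.array([.508,-.2722,.06]);Rz=np.array([[np.cos(y),-np.sin(y),0],[np.sin(y),np.cos(y),0],[0,0,1]])
def onpl(c,uv):
    o,d=ray(c,uv); o=Rz.T@(o-C); d=d@Rz; return o-d*(o[1]/d[:,1])[:,None]
print('tip,pin top, nose:',onpl(c1,[(578.5,92.5),(578.5,91),(578.5,94),(605,87),(614,87)]).round(4))
# w1 pixel dump near pin and w3 hook
im=cv2.imread('pics/w1.png');g=cv2.cvtColor(im,cv2.COLOR_BGR2GRAY)
a=cv2.resize(im[75:115,565:635],(700,400),interpolation=cv2.INTER_NEAREST)
b=cv2.imread('pics/w3.png')[55:175,280:370]; b=cv2.resize(b,(300,400),interpolation=cv2.INTER_NEAREST)
cv2.imwrite('pics/c4.png',cv2.resize(np.hstack([a,b]),(800,320),interpolation=cv2.INTER_AREA))
E
```

```text
tip,pin top, nose: [[ 0.0822  0.     -0.0373]
 [ 0.0836  0.     -0.0375]
 [ 0.0807  0.     -0.0372]
 [ 0.0844  0.     -0.0092]
 [ 0.0835  0.     -0.0006]]
```

View pics/c4.png

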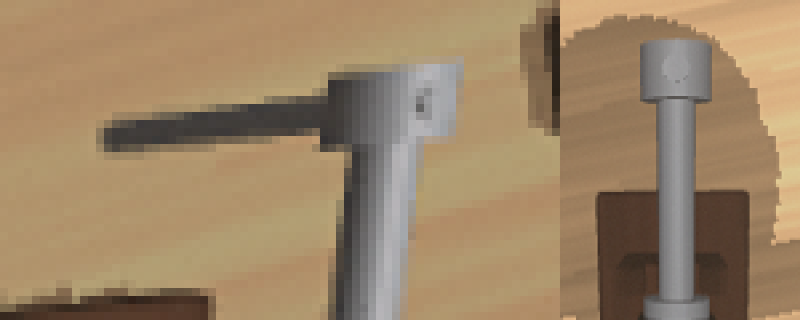

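```bash
python3 - <<'E'
from h import *
m=bot.camera_model('wrist');K,D,H=np.array(m['intrinsics']),np.array(m['D']),np.array(m['hand_eye'])
ct=(K,D,H)  # tool frame
# tool frame plane z
for z in (-.022,-.024,-.026): print('mark',z,onz(ct,[(323.5,80.5)],z).round(4))
print('clamp rear top / front top', onz(ct,[(323.5,70.0),(323.5,92.5)],-.024).round(4))
print('handle front top edge',onz(ct,[(323.5,175)],-.027).round(4), 'collar front',onz(ct,[(323.5,168)],-.023).round(4))
s=bot.read_state();T=tcp(s)
E
```

```text
mark -0.022 [[ 0.0826  0.0002 -0.022 ]]
mark -0.024 [[ 0.0823  0.0002 -0.024 ]]
mark -0.026 [[ 0.0821  0.0002 -0.026 ]]
clamp rear top / front top [[ 0.0862  0.0002 -0.024 ]
 [ 0.0779  0.0002 -0.024 ]]
handle front top edge [[ 0.0452  0.0001 -0.027 ]] collar front [[ 0.0475  0.0001 -0.023 ]]
```

Hook geometry: the pin is 82.4 mm ahead of the handle centre (both views agree) and its tip is about 36 mm below. The handle is gripped centred. Moving to hover over the eye.

Call:
apply_moves:
  deltas:
    - [-0.046,-0.23,0,0,0,0]
    - [-0.046,-0.23,0,0,0,0]
    - [-0.046,-0.23,0,0,0,0]
    - [-0.046,-0.23,0,0,0,0]
    - [-0.046,-0.23,0,0,0,0]
    - [-0.046,-0.244,0,0,0,0]
    - [0,0,0,0,0,0.79]
    - [0,0,0.06,0,0,0]
    - [0,0,0.065,0,0,0]
    - [0,0,0,0,0,0]
    - [0,0,0,0,0,0]

```text
t: 7.12
tool_pos: [0.5093, 0.0107, 0.1256]
eef_rot: [0.0, 0.988, -0.155, -0.0]
ft_force: [0.2, -0.6, -1.1]
width: 0.0121
```

```bash
python3 - <<'E'
from h import *
s=bot.read_state(); T=tcp(s); print(s['t'],T.round(4),s['ft_force']); np.save('T4.npy',T)
im=save('wrist','w4.png'); c=cam('wrist',s)
print('pin xy',(T@[.0824,0,.017,1]).round(4))
print('eye px',proj(c,[[.5873,-.0137,.07],[.6016,-.0183,.089]]).round(1))
cv2.imwrite('pics/c5.png',cv2.resize(im[20:180,220:420,::-1],(800,640),interpolation=cv2.INTER_NEAREST)[:600])
E
```

```text
7.125 [[ 9.520e-01 -3.060e-01 -2.000e-04  5.093e-01]
 [-3.060e-01 -9.520e-01 -4.000e-04  1.070e-02]
 [-1.000e-04  4.000e-04 -1.000e+00  1.256e-01]
 [ 0.000e+00  0.000e+00  0.000e+00  1.000e+00]] [ 0.17631027 -0.59047655 -1.06897862]
pin xy [ 0.5878 -0.0145  0.1086  1.    ]
eye px [[322.4  98.8]
 [322.2  69.4]]
```

View pics/c5.png

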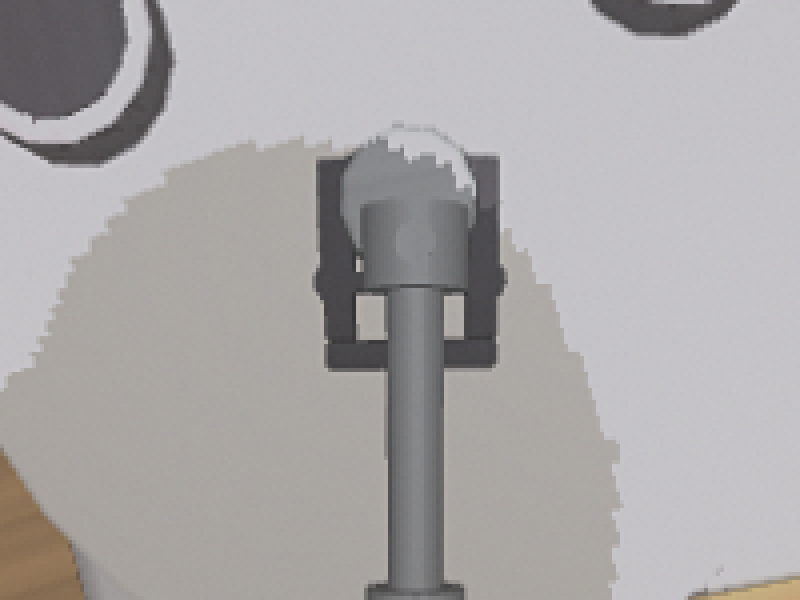

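```bash
python3 - <<'E'
from h import *
m=bot.camera_model('wrist');K,D,H=np.array(m['intrinsics']),np.array(m['D']),np.array(m['hand_eye'])
ct=(K,D,H); T=np.load('T4.npy'); zt=lambda z:T[2,3]-z
f=lambda u,v:(220+u/4,20+v/4)
print('eye rear top edge',onz(ct,[f(357,340),f(465,340)],zt(.075)).round(4))
print('eye front bottom edge',onz(ct,[f(357,292),f(465,292)],zt(.07)).round(4))
print('bar rear top edge',onz(ct,[f(327,363),f(496,363)],zt(.075)).round(4))
print('sides',onz(ct,[f(318,170),f(499,170)],zt(.075)).round(4))
print('clamp mark',onz(ct,[f(415,241)],-.024).round(4),'head centre',onz(ct,[f(409,192)],zt(.089)).round(4))
E
```

```text
eye rear top edge [[ 0.0775 -0.0092  0.0506]
 [ 0.0775  0.0084  0.0506]]
eye front bottom edge [[ 0.0854 -0.0094  0.0556]
 [ 0.0854  0.0086  0.0556]]
bar rear top edge [[ 0.0739 -0.0142  0.0506]
 [ 0.0739  0.0136  0.0506]]
sides [[ 0.1032 -0.0151  0.0506]
 [ 0.1032  0.0135  0.0506]]
clamp mark [[ 0.0824  0.0003 -0.024 ]] head centre [[ 0.0975 -0.0006  0.0366]]
```

Call:
apply_moves:
  deltas:
    - [0,0,0.05,0,0,0]
    - [0,0,0.05,0,0,0]
    - [0,0,0.03,0,0,0]
    - [0,0,0.02,0,0,0]
    - [0,0,0.01,0,0,0]
    - [0,0,0,0,0,0]

```text
t: 7.92
tool_pos: [0.5093, 0.0112, 0.0937]
eef_rot: [0.0, 0.988, -0.155, 0.0]
ft_force: [0.2, -0.4, -0.9]
width: 0.0121
```

Call:
apply_moves:
  deltas:
    - [0,0,0.004,0,0,0]
    - [0,0,0.004,0,0,0]
    - [0,0,0,0,0,0]

```text
t: 8.3
tool_pos: [0.5093, 0.0112, 0.0921]
eef_rot: [-0.0, 0.988, -0.155, 0.0]
ft_force: [-1.2, 0.7, -0.5]
width: 0.0121
```

Call:
apply_moves:
  deltas:
    - [0,0,0.004,0,0,0]
    - [0,0,0,0,0,0]

```text
t: 8.55
tool_pos: [0.5092, 0.0112, 0.0912]
eef_rot: [0.0, 0.988, -0.155, -0.0]
ft_force: [-0.2, 0.2, -1.5]
width: 0.012
```

Call:
apply_moves:
  deltas:
    - [0,0,0.004,0,0,0]
    - [0,0,0,0,0,0]

```text
t: 8.8
tool_pos: [0.5092, 0.0112, 0.0904]
eef_rot: [0.0, 0.988, -0.155, -0.0]
ft_force: [0.3, -0.1, -1.6]
width: 0.0117
```

Call:
apply_moves:
  deltas:
    - [0,0,0.003,0,0,0]
    - [0,0,0,0,0,0]

```text
t: 9.05
tool_pos: [0.5092, 0.0112, 0.0898]
eef_rot: [0.0, 0.988, -0.155, -0.0]
ft_force: [-0.3, -0.1, -1.7]
width: 0.012
```

Call:
apply_moves:
  deltas:
    - [0,0,0.003,0,0,0]
    - [0,0,0,0,0,0]

```text
t: 9.3
tool_pos: [0.5092, 0.0112, 0.0892]
eef_rot: [0.0, 0.988, -0.155, -0.0]
ft_force: [0.3, 0.4, -0.3]
width: 0.0118
```

Call:
apply_moves:
  deltas:
    - [0,0,0.003,0,0,0]
    - [0,0,0,0,0,0]

```text
t: 9.55
tool_pos: [0.5092, 0.0112, 0.0886]
eef_rot: [0.0, 0.988, -0.155, -0.0]
ft_force: [-0.1, 1.1, -0.1]
width: 0.0121
```

Call:
apply_moves:
  deltas:
    - [0,0,0.002,0,0,0]
    - [0,0,0,0,0,0]

```text
t: 9.8
tool_pos: [0.5092, 0.0112, 0.0882]
eef_rot: [0.0, 0.988, -0.155, -0.0]
ft_force: [-0.6, -0.3, -0.5]
width: 0.0118
```

Call:
apply_moves:
  deltas:
    - [-0.004,0,0,0,0,0]
    - [-0.004,0,0,0,0,0]
    - [0,0,0,0,0,0]

```text
t: 10.18
tool_pos: [0.5077, 0.0117, 0.0883]
eef_rot: [0.0, 0.988, -0.155, -0.0]
ft_force: [-0.7, -0.6, -1.2]
width: 0.012
```

Call:
apply_moves:
  deltas:
    - [-0.003,0,0,0,0,0]
    - [0,0,0,0,0,0]

```text
t: 10.42
tool_pos: [0.5071, 0.0119, 0.0883]
eef_rot: [-0.0, 0.988, -0.155, 0.0]
ft_force: [-1.1, -0.2, -0.4]
width: 0.0118
```

Call:
apply_moves:
  deltas:
    - [-0.003,0,0,0,0,0]
    - [0,0,0,0,0,0]

```text
t: 10.68
tool_pos: [0.5066, 0.0121, 0.0883]
eef_rot: [0.0, 0.988, -0.155, 0.0]
ft_force: [0.0, 0.1, -0.3]
width: 0.0118
```

Call:
apply_moves:
  deltas:
    - [-0.003,0,0,0,0,0]
    - [0,0,0,0,0,0]

```text
t: 10.92
tool_pos: [0.5062, 0.0123, 0.0884]
eef_rot: [-0.0, 0.988, -0.155, 0.0]
ft_force: [1.0, 0.1, -0.8]
width: 0.0117
```

Call:
apply_moves:
  deltas:
    - [-0.003,0,0,0,0,0]
    - [0,0,0,0,0,0]

```text
t: 11.18
tool_pos: [0.5059, 0.0125, 0.0885]
eef_rot: [-0.0, 0.988, -0.155, 0.0]
ft_force: [2.2, -0.5, -1.7]
width: 0.0119
```

Call:
apply_moves:
  deltas:
    - [-0.004,0,0,0,0,0]
    - [0,0,0,0,0,0]

```text
t: 11.42
tool_pos: [0.5054, 0.0127, 0.0886]
eef_rot: [-0.0, 0.988, -0.155, 0.001]
ft_force: [4.8, -1.8, -2.3]
width: 0.0121
```

Call:
apply_moves:
  deltas:
    - [-0.004,0,0,0,0,0]
    - [0,0,0,0,0,0]

```text
t: 11.68
tool_pos: [0.505, 0.0129, 0.0888]
eef_rot: [-0.0, 0.988, -0.155, 0.001]
ft_force: [6.0, -2.2, -1.3]
width: 0.0116
```

Call:
apply_moves:
  deltas:
    - [-0.004,0,0,0,0,0]
    - [0,0,0,0,0,0]

```text
t: 11.92
tool_pos: [0.5048, 0.0132, 0.089]
eef_rot: [-0.0, 0.988, -0.155, 0.002]
ft_force: [6.5, -1.7, -1.7]
width: 0.0121
```

Call:
apply_moves:
  deltas:
    - [-0.004,0,0.003,0,0,0]
    - [0,0,0,0,0,0]

```text
t: 12.18
tool_pos: [0.5045, 0.0134, 0.0887]
eef_rot: [-0.0, 0.988, -0.154, 0.002]
ft_force: [7.3, -3.4, -1.5]
width: 0.0121
```

Call:
apply_moves:
  deltas:
    - [-0.004,0,0,0,0,0]
    - [0,0,0,0,0,0]

```text
t: 12.42
tool_pos: [0.5039, 0.0136, 0.0888]
eef_rot: [-0.0, 0.988, -0.154, 0.002]
ft_force: [6.8, -2.8, -1.0]
width: 0.0117
```

Call:
apply_moves:
  deltas:
    - [-0.004,0,0,0,0,0]
    - [0,0,0,0,0,0]

```text
t: 12.68
tool_pos: [0.5033, 0.0139, 0.0888]
eef_rot: [-0.0, 0.988, -0.154, 0.003]
ft_force: [8.7, -2.4, -2.3]
width: 0.0119
```

Call:
apply_moves:
  deltas:
    - [-0.004,0,0,0,0,0]
    - [0,0,0,0,0,0]

```text
t: 12.92
tool_pos: [0.5024, 0.0142, 0.0888]
eef_rot: [-0.0, 0.988, -0.154, 0.002]
ft_force: [7.3, -2.4, -0.9]
width: 0.0121
```

Call:
apply_moves:
  deltas:
    - [-0.004,0,0,0,0,0]
    - [0,0,0,0,0,0]

```text
t: 13.18
tool_pos: [0.5016, 0.0144, 0.0888]
eef_rot: [-0.0, 0.988, -0.154, 0.002]
ft_force: [7.6, -1.8, -1.0]
width: 0.012
```

Call:
apply_moves:
  deltas:
    - [-0.004,0,0,0,0,0]
    - [0,0,0,0,0,0]

```text
t: 13.42
tool_pos: [0.5006, 0.0147, 0.0887]
eef_rot: [-0.0, 0.988, -0.154, 0.002]
ft_force: [6.8, -1.7, -1.7]
width: 0.0117
```

Call:
apply_moves:
  deltas:
    - [-0.005,0,0,0,0,0]
    - [-0.005,0,0,0,0,0]
    - [-0.005,0,0,0,0,0]
    - [0,0,0,0,0,0]

```text
t: 13.92
tool_pos: [0.4947, 0.0155, 0.0873]
eef_rot: [0.0, 0.988, -0.155, -0.001]
ft_force: [-0.3, 0.3, -0.3]
width: 0.0121
```

Call:
apply_moves:
  deltas:
    - [-0.005,0,0,0,0,0]
    - [-0.005,0,0,0,0,0]
    - [-0.005,0,0,0,0,0]
    - [0,0,0,0,0,0]

```text
t: 14.42
tool_pos: [0.4928, 0.0165, 0.0877]
eef_rot: [0.0, 0.988, -0.155, -0.0]
ft_force: [-0.2, -0.9, -1.4]
width: 0.0119
```

Call:
apply_moves:
  deltas:
    - [-0.005,0,0,0,0,0]
    - [-0.005,0,0,0,0,0]
    - [-0.005,0,0,0,0,0]
    - [0,0,0,0,0,0]

```text
t: 14.92
tool_pos: [0.4899, 0.0174, 0.0877]
eef_rot: [-0.0, 0.988, -0.155, 0.0]
ft_force: [1.2, 0.3, -1.4]
width: 0.0117
```

Call:
apply_moves:
  deltas:
    - [-0.01,0,0,0,0,0]
    - [-0.01,0,0,0,0,0]
    - [-0.01,0,0,0,0,0]
    - [-0.01,0,0,0,0,0]
    - [-0.01,0,0,0,0,0]
    - [-0.01,0,0,0,0,0]
    - [-0.01,0,0,0,0,0]
    - [-0.01,0,0,0,0,0]
    - [-0.01,0,0,0,0,0]
    - [0,0,0,0,0,0]

```text
t: 16.18
tool_pos: [0.4727, 0.0229, 0.0877]
eef_rot: [-0.0, 0.988, -0.155, -0.0]
ft_force: [0.7, 0.8, -0.4]
width: 0.0118
```

```bash
python3 - <<'E'
from h import *
s=bot.read_state(); T=tcp(s); print(s['t'],T.round(4),s['ft_force']); np.save('T5.npy',T)
im=save('wrist','w5.png')
cv2.imwrite('pics/c6.png',cv2.resize(im[0:160,220:420,::-1],(800,640),interpolation=cv2.INTER_NEAREST)[:600])
E
```

```text
16.175 [[ 9.521e-01 -3.057e-01 -1.000e-04  4.727e-01]
 [-3.057e-01 -9.521e-01  0.000e+00  2.290e-02]
 [-1.000e-04 -0.000e+00 -1.000e+00  8.770e-02]
 [ 0.000e+00  0.000e+00  0.000e+00  1.000e+00]] [ 0.73479614  0.77448221 -0.40715369]
```

View pics/c6.png

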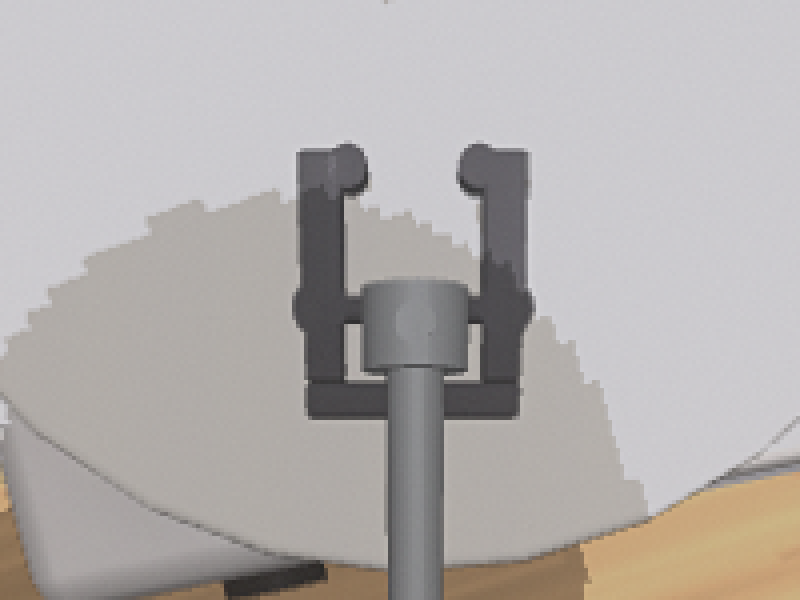

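The picture shows the clip pulled fully clear and flat on the turntable, with its jaws at (345,165) and (480,165) open. The pin is in the eye under the clamp at (415,320), and the pick has not shifted in the grip. I'll ease off the bar, lift straight up and turn back.

Call:
apply_moves:
  deltas:
    - [0.008,0,0,0,0,0]
    - [0,0,0,0,0,0]
    - [0,0,-0.02,0,0,0]
    - [0,0,-0.03,0,0,0]
    - [0,0,-0.07,0,0,0]
    - [0,0,-0.1,0,0,0]
    - [0,0,-0.1,0,0,0]
    - [0.077,0.235,0,0,0,-0.79]
    - [0.077,0.235,0,0,0,0]
    - [0.077,0.235,0,0,0,0]
    - [0.077,0.235,0,0,0,0]
    - [0.077,0.235,0,0,0,0]
    - [0.077,0.235,0,0,0,0]
    - [0,0,0,0,0,0]
    - [0,0,0,0,0,0]

```text
t: 18.1
tool_pos: [0.5033, -0.2727, 0.1522]
eef_rot: [-0.0, 0.995, -0.1, 0.0]
ft_force: [-0.2, 0.6, -1.1]
width: 0.012
```

```bash
python3 - <<'E'
from h import *
s=bot.read_state(); T=tcp(s); print(s['t'],T.round(4),s['ft_force'])
t3=np.load('T3.npy'); print((T[:3,:3].T@(np.array([.5083,-.273,.0417])-T[:3,3])/.2).round(4), 'yaw',np.degrees(np.arctan2(T[1,0],T[0,0])),np.degrees(np.arctan2(t3[1,0],t3[0,0])))
save('wrist','w6.png'); im=save('top','top6.png')
w=cv2.imread('pics/w6.png')[0:300,170:470]
t=cv2.resize(im[140:220,310:390,::-1],(400,400),interpolation=cv2.INTER_CUBIC)
cv2.imwrite('pics/c7.png',np.hstack([cv2.resize(w,(400,400)),t]))
E
```

```text
18.1 [[ 9.798e-01 -1.998e-01  4.000e-04  5.033e-01]
 [-1.998e-01 -9.798e-01  1.000e-04 -2.727e-01]
 [ 4.000e-04 -1.000e-04 -1.000e+00  1.522e-01]
 [ 0.000e+00  0.000e+00  0.000e+00  1.000e+00]] [-0.20366321  0.64250803 -1.136921  ]
[ 0.0245 -0.0034  0.5525] yaw -11.524317691612755 -11.507555844413664
```

View pics/c7.png

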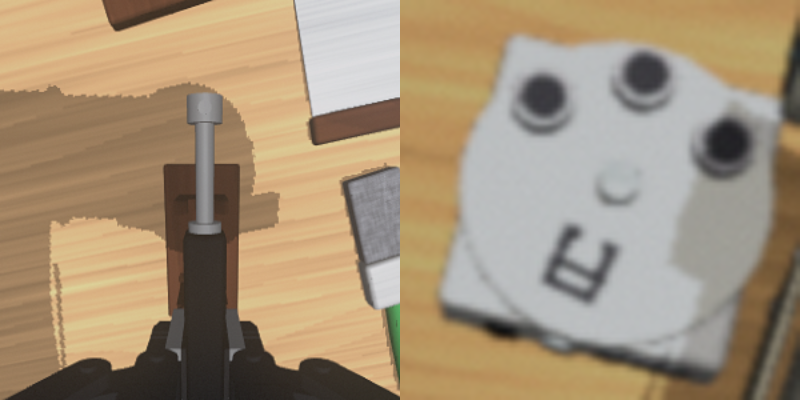

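Clip flat and clear of the spindle at crop (585,265), pick aligned over its rest. Lowering into the slots.

Call:
apply_moves:
  deltas:
    - [0.0245,-0.0034,0.1,0,0,0]
    - [0,0,0.1,0,0,0]
    - [0,0,0.1,0,0,0]
    - [0,0,0.1,0,0,0]
    - [0,0,0.06,0,0,0]
    - [0,0,0.04,0,0,0]
    - [0,0,0.02,0,0,0]
    - [0,0,0.015,0,0,0]
    - [0,0,0,0,0,0]

```text
t: 19.32
tool_pos: [0.5084, -0.2729, 0.0448]
eef_rot: [-0.0, 0.995, -0.1, 0.0]
ft_force: [0.3, 0.9, -1.8]
width: 0.0121
```

Call:
apply_moves:
  deltas:
    - [0,0,0.01,0,0,0]
    - [0,0,0,0,0,0]

```text
t: 19.58
tool_pos: [0.5085, -0.273, 0.0428]
eef_rot: [-0.0, 0.995, -0.1, 0.0]
ft_force: [0.5, 1.7, -1.6]
width: 0.0118
```

Call:
apply_moves:
  deltas:
    - [0,0,0.005,0,0,0]
    - [0,0,0,0,0,0]

```text
t: 19.82
tool_pos: [0.5085, -0.273, 0.0418]
eef_rot: [0.0, 0.995, -0.1, 0.0]
ft_force: [1.5, 1.5, -1.0]
width: 0.0117
```

Call:
apply_moves:
  deltas:
    - [0,0,0.002,0,0,0]
    - [0,0,0,0,0,0]

```text
t: 20.08
tool_pos: [0.5085, -0.273, 0.0417]
eef_rot: [0.0, 0.995, -0.1, 0.0]
ft_force: [0.2, 3.2, 4.0]
width: 0.0119
```

Seated on the slot floors (upward force appears at the same height as the pick-up). Releasing and backing up.

Call:
apply_moves:
  deltas:
    - [0,0,0,0,0,0]
    - [0,0,0,0,0,0]
    - [0,0,0,0,0,0]
    - [0,0,0,0,0,0]
  gripper: 45
  squeeze: 20

```text
t: 20.58
tool_pos: [0.5082, -0.273, 0.0412]
eef_rot: [0.0, 0.995, -0.1, -0.0]
ft_force: [-0.2, 0.3, -0.0]
width: 0.0448
```

Call:
apply_moves:
  deltas:
    - [0,0,-0.03,0,0,0]
    - [0,0,-0.08,0,0,0]
    - [0,0,-0.15,0,0,0]
    - [0,0,-0.15,0,0,0]
    - [0,0,-0.15,0,0,0]
    - [0,0,0,0,0,0]
    - [0,0,0,0,0,0]
    - [0,0,0,0,0,0]

```text
t: 21.58
tool_pos: [0.5078, -0.2728, 0.1526]
eef_rot: [-0.0, 0.995, -0.1, -0.001]
ft_force: [-0.1, -0.7, -0.8]
width: 0.0451
```

```bash
python3 - <<'E'
from h import *
s=bot.read_state(); T=tcp(s); print(s['t'],T[:3,3].round(4),s['ft_force'],s['width']); np.save('T7.npy',T)
w=save('wrist','w7.png'); t=save('top','top7.png')
cv2.imwrite('pics/c8.png',np.hstack([cv2.resize(w[80:280,220:420,::-1],(400,400),interpolation=cv2.INTER_NEAREST),cv2.resize(t[140:220,310:390,::-1],(400,400),interpolation=cv2.INTER_CUBIC)]))
E
```

```text
21.575 [ 0.5078 -0.2728  0.1526] [-0.07279868 -0.66731214 -0.75514464] 0.045132626018753605
```

View pics/c8.png

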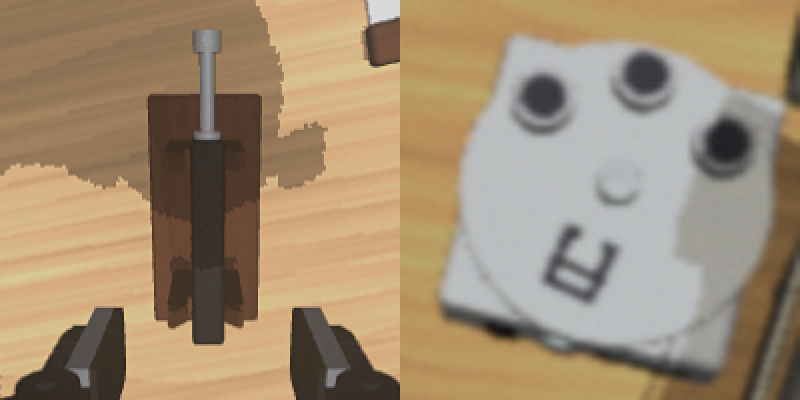

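```bash
python3 - <<'E'
from h import *
m=bot.camera_model('wrist'); c=(np.array(m['intrinsics']),np.array(m['D']),np.load('T7.npy')@np.array(m['hand_eye']))
f=lambda u,v:(220+u/2,80+v/2)
P=onz(c,[f(207.5,140),f(207.5,345)],.068)[:,:2];b=onz(c,[f(149,95),f(261,95),f(155,321),f(258,321)],.012)[:,:2]
print(P.mean(0),np.linalg.norm(P[0]-P[1]),b.mean(0),np.degrees(np.arctan2(*(P[0]-P[1])[::-1])))
ct=cam('top'); q=onz(ct,[(310+583/5,140+267/5)],.074); print('clip approx',q, np.linalg.norm(q[0,:2]-onz(ct,[(310+620/5,140+178/5)],.089)[0,:2]))
bot.sign_off()
E
```

```text
[ 0.50805421 -0.27308031] 0.0894557087986241 [ 0.50993764 -0.27255678] -11.509988071582034
clip approx [[ 0.5854247  -0.20574762  0.074     ]] 0.045254057531889054
the job is handed in; nothing more can be done
```

The clip is out of the groove and lying on the turntable, and the pick is back in its rest. I handed the job in at about 21.6 s of the 64 s allowed. The hand-in gives no verdict, so I don't know the official result.

**What I did:** I took the black pick from the smaller rest and hooked the pin into the clip's eye. I drew the clip straight out; the highest pull I read was about 9 N, and only at step ends. I felt no contact between the pick and the turntable. Then I lifted off and laid the pick back in its rest.

**Last checks:**
- **Pick:** the handle centre is at (0.508, -0.273), within about 2 mm along and 1 mm across of the rest centre. Its yaw is -11.5°, matching the rest, with the hook to the front. Its height was judged only from feeling it seat at the same TCP height as at pick-up.
- **Clip:** it lies on the turntable clear of the spindle, unchanged between the last two top pictures, and I judged it flat by eye. The close wrist view puts its origin about 36 mm from the spindle axis.
- **Gripper:** open and about 11 cm above the rest, touching nothing. I saw no bystander move, but did not measure them.

**Disagreements:**
- My final top-view figure for the clip's absolute position, (0.585, -0.206), is wrong because I used a crop offset that was off. The 45 mm spacing from the same check is for the middle of the clip's outline, with the same offset slip. I trust the wrist value; both are within 20–70 mm.
- The hook measured 36–37 mm deep, against a given maximum of 36 mm.

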